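# Shim the generator lug tight with spacer plates and a wedge, and hold it

## Task

The vehicle generator on the grey base plate has play: there is an open gap between its mounting lug and the upright ear of the bracket. Take spacer plates one at a time from the wooden block and drop each fully down into the gap, standing upright on the base plate against the lug, until the wedge can close the rest; then put the wedge in, upright and thin end down, between plates and ear, press it down until you feel it jam, and finish while still holding it firmly pressed in place (do not let go). Leave unused plates in the block and the other things on the table where they are.

Things in the scene. Friction and masses are not known exactly. Their poses are not given: they have to be found in the camera images.
- bracket: Fixed grey base plate 190 x 185 x 10 mm with an upright dark steel ear. z up. Origin: plate's underside, below the middle of the ear's gap face; the gap's floor (plate top) is z = 10 mm. Ear: gap face in the plane y = 0 looking to +y; x -22 to 22 mm, y -16 to 0, top at z = 58 mm. The gap runs along +y from the ear to the generator's lug, open above and at both x ends.
- generator: Fixed generator, axes parallel to the bracket's. Origin: foot of its lug's gap face, on the base plate's top, at the bracket's x = 0. Lug: gap face in the plane y = 0 looking to -y; x -40 to 22 mm, 48 mm high (level with the ear). Its y in the bracket's frame is the gap's width: 17 to 32 mm. Aluminium drum, 84 mm across, along y at x -139 to -55 mm, top at z = 92 mm.
- block: Fixed hardwood block 116 x 126 x 30 mm, origin at the centre of its underside, z up. Four slots, long in x, centres (x, y) mm: plate1 (-27, 40), plate2 (27, 40), plate3 (-27, -40), wedge (27, -40). Slot floors at z = 6 mm: plates stick out 22 mm, the wedge 61 mm. About 1 mm of play round each part.
- wedge: Loose aluminium wedge, 36 mm wide (x), 85 high (z), 0.1 kg. Origin: centre of its thin lower end (y -2.5 to 2.5 mm). Flat face upright at y = 2.5. The -y face slopes: thickness 5 mm + 0.28 x height, to 18.4 at 48 mm; above it a parallel head to grip (y -15.9 to 2.5). Starts in the block turned as it must go in (slope to -y, the ear). Closes a rest of 8 to 17 mm; falls through a wider one.
- plate1: Loose steel spacer plate 40 mm wide (x), 8 thick (y), 46 high (z), 0.11 kg, all three alike; origin at the centre of its lower end. Starts upright in its slot of the block. Seated in the gap it stands on the base plate, its top 2 mm below the tops of ear and lug; it may be let drop the last 20 mm down the gap. One or two plates are needed, depending on the gap.
- plate2: Loose steel spacer plate 40 mm wide (x), 8 thick (y), 46 high (z), 0.11 kg, all three alike; origin at the centre of its lower end. Starts upright in its slot of the block. Seated in the gap it stands on the base plate, its top 2 mm below the tops of ear and lug; it may be let drop the last 20 mm down the gap. One or two plates are needed, depending on the gap.
- plate3: Loose steel spacer plate 40 mm wide (x), 8 thick (y), 46 high (z), 0.11 kg, all three alike; origin at the centre of its lower end. Starts upright in its slot of the block. Seated in the gap it stands on the base plate, its top 2 mm below the tops of ear and lug; it may be let drop the last 20 mm down the gap. One or two plates are needed, depending on the gap.
- bezel: Bystander: loose steel lamp ring, 104 mm across, 14 mm high, origin at the centre of its underside.
- jar: Bystander: glass jar, 60 mm across, 75 mm high, origin under its centre.
- mug: Bystander: mug, 76 mm across, 90 mm high, handle to its +y, origin under its centre.
- spanner: Bystander: steel spanner lying flat along its x, origin under its middle.

How it is judged:
By the outcome, as a careful person would: the job done as asked, in the order asked, and still so for the second after the job is handed in, while the arm keeps its last pose, push and grip.
It also fails if it takes over 69 s, if anything falls off the work surface, if the arm or the gripper's body presses on something with over 40 N, if the wrist force passes 120 N, or if a joint passes its speed limit or range.

## Robot

A 7-joint arm with a two-finger parallel gripper is mounted at the origin on the work surface. World frame = base frame: x ahead of the robot, y to its left, z up, the work surface at z = 0. Lengths are in m, angles in rad, forces in N, time in s.
With the tool pointing down it reaches from about 0.375 to 0.925 m from the base axis. Payload 3.1 kg.
Tool frame: the origin (TCP) lies at the very end of the fingers, on their centre line; the grasp point (between the pads) lies 19 mm behind it; z points along the fingers, y is the direction in which the jaws open and shut (so a half turn about z gives the same grasp; the last joint's range is limited). The gripper opens to 85 mm and grips with 20 to 120 N. Pads are 22 mm wide; open, the fingers measure 114 mm over their backs; the gripper's body (76 mm by 85 mm) begins 54 mm behind the grasp point. The pads swing forward as they close: fully open they stand 13 mm farther back than shut.
Start: joints at [-1.334, 0.383, 0.044, 1.598, -0.018, 1.161, -0.05], TCP at [0.214, 0.614, 0.231] pointing down, gripper open.
Joint ranges: [-2.61, 2.61], [-0.41, 2.15], [-1.48, 1.57], [0, 2.5], [-1.57, 4.71], [0.05, 1.97], [-2.85, 2.85]. Speed limits (rad/s): [2.79, 2.79, 3.14, 3.14, 3.14, 3.14, 3.14].

## Interface

Orientations are given as a unit quaternion [x, y, z, w].
In Python, from station import telemetry, vision, arm gives the robot as it stands.
- The arm moves only by the tool play_rows, never from a script. Its arguments are lists of equal length, an entry for each row: "grip": the finger opening in cm, from 0 to 8.54; "xyz": the shift along the tool's x, y, z in cm, a list of three; "dr": the turn, a rotation vector about the tool's x, y, z in degrees, a list of three. A call has 1 to 10 rows; each row shifts and turns the commanded pose from where the row before left it, along the tool's axes as they then stand; what a row does not reach is not made up. A row lasts 1/8 s, in which the tool goes at most 62.5 mm and 10.7 degrees, less where a joint would pass 70% of its speed; a pose out of reach is approached as far as the arm can. A call with a gripper value outside its range is refused whole. The fingers move at their own pace and stop on an object; "force" is the grip in N (left out, the last holds). Time passes only in rows, so rows that do not move let the fingers close. It gives the time, the measured TCP pose, the force and the opening at its end, in the units of the state.
- telemetry.get_state(): the state, without advancing time (a new reading comes with each control period).
- vision.camera(name): name is "scene" or "top" or "wrist"; returns (picture, depth): 420x560x3 uint8, red, green, blue; 420x560 float32, m along the optical axis (not along the pixel's ray), 0 where there is no reading.
- vision.camera_params(name): a dict with "intrinsics" (3x3 intrinsics, pixels), "k1" (the pictures are not rectified: a ray, as slopes to the right and down, at radius r is drawn at 1 + k1 r^2 times it, then the intrinsics apply), "origin" and "attitude" of the camera in the world. Camera axes: x right, y down, z forward; pixel columns grow to the right and rows downward; lengths in m; the calibration is good to about 2 mm. A picture is of the moment at which its call begins: read the wrist's pose just before it. camera_params takes no time and is no camera call; for the wrist camera it gives the pose at the moment of the call.
- arm.job_done(): hands the job in, once; it reports no verdict.
The state is a dict: "time": time; "joints": joint angles; "joint_vel": joint speeds; "joint_torque": joint torques, N m; "position": TCP position; "tcp_rot": TCP orientation; "contact_force": force on the tool from outside, world axes, zero at the start; "torque": the same for the moment, N m; "finger_gap": finger opening in m.
Only numpy, scipy, OpenCV 4.12 (cv2) and the standard library are available. Lean on these libraries where they do the work, as an engineer would, in place of code of your own. Each camera call takes 0.05 s, during which the arm holds its last target.

## Working session

There is one attempt and no reset: what is moved stays moved. The work goes in short steps, Python scripts to look and compute and a tool call to move; the robot and the scene stay as the last step left them, time stands still between calls to the robot, and variables do not carry over. Pictures are saved under pics/ and viewed, and the job is handed in when it is done.

Besides the shell and the picture viewer there is one more tool, called by a JSON object that holds its "api" and its "payload", one argument or row to a line. play_rows: Moves the arm, as the interface text tells. Its arguments: {"type":"object","properties":{"grip":{"type":"array"},"xyz":{"type":"array"},"dr":{"type":"array"},"force":{"type":"number"}},"required":["grip","xyz","dr"]}

```bash
ls; mkdir -p pics
cat > h.py <<'E'
import numpy as np, cv2
from station import telemetry, vision, arm
from scipy.spatial.transform import Rotation as R
def P(n):
    p=vision.camera_params(n); return p
def att(p):
    a=np.array(p['attitude'],float)
    return R.from_quat(a).as_matrix() if a.size==4 else a.reshape(3,3)
def ray(p,u,v):
    K=np.array(p['intrinsics']);k=p['k1']
    uv=np.array([[[u,v]]],float)
    x,y=cv2.undistortPoints(uv,K,np.array([k,0,0,0.])).ravel()
    d=att(p)@np.array([x,y,1.]); return np.array(p['origin']),d
def onz(p,u,v,z):
    o,d=ray(p,u,v); return o+d*(z-o[2])/d[2]
def proj(p,X):
    X=np.atleast_2d(X); c=(X-np.array(p['origin']))@att(p)
    s=c[:,:2]/c[:,2:]; r2=(s**2).sum(1,keepdims=True); s=s*(1+p['k1']*r2)
    K=np.array(p['intrinsics']); return s*[K[0,0],K[1,1]]+[K[0,2],K[1,2]]
def cloud(p,d):
    h,w=d.shape; u,v=np.meshgrid(np.arange(w),np.arange(h))
    uv=np.stack([u,v],-1).reshape(-1,1,2).astype(float)
    xy=cv2.undistortPoints(uv,np.array(p['intrinsics']),np.array([p['k1'],0,0,0.])).reshape(h,w,2)
    c=np.concatenate([xy,np.ones((h,w,1))],-1)*d[...,None]
    return c@att(p).T+np.array(p['origin'])
def snap(n,tag):
    p=P(n); im,d=vision.camera(n); cv2.imwrite(f'pics/{tag}.png',im[...,::-1]); np.savez(f'pics/{tag}.npz',im=im,d=d,**{k:np.array(v) for k,v in p.items()})
    return p,im,d
def load(tag):
    z=np.load(f'pics/{tag}.npz'); return {k:z[k] for k in('intrinsics','origin','attitude')}|{'k1':float(z['k1'])},z['im'],z['d']
E
python3 - <<'E'
from h import *
print(telemetry.get_state())
for n in('scene','top','wrist'):
    p,im,d=snap(n,n+'0'); print(n,p,d.min(),d.max())
E
```

```text
pics
{'time': 0.0, 'joints': array([-1.33379317,  0.38389029,  0.04380127,  1.59959659, -0.01790181,
        1.16118497, -0.04988849]), 'joint_vel': array([ 4.34265209e-06,  1.23001147e-04, -1.65774160e-03, -2.32137040e-04,
       -3.83764227e-04, -9.46777407e-04, -9.80595652e-04]), 'joint_torque': array([ 5.73897069e-04, -4.33463502e+01,  1.02463983e+00, -2.49511886e+01,
        1.05779758e-02,  1.13720616e-02,  1.73863654e-06]), 'position': array([0.21325236, 0.61301275, 0.22984045]), 'tcp_rot': array([ 1.66561258e-01,  9.86030193e-01, -1.33430010e-03, -1.58017758e-04]), 'contact_force': array([ 0.27582685, -0.66690277, -0.30203307]), 'torque': array([-0.00209326,  0.00977074,  0.00299142]), 'finger_gap': 0.08522197728824993}
scene {'intrinsics': array([[491.73336475,   0.        , 281.60305731],
       [  0.        , 491.73336475, 204.87741038],
       [  0.        ,   0.        ,   1.        ]]), 'k1': 0.04490403990021783, 'origin': array([1.31664862, 0.7535291 , 0.91642646]), 'attitude': array([ 0.3286972 ,  0.84318423, -0.39564975, -0.15639622])} 0.0 3.9997957
top {'intrinsics': array([[416.72084773,   0.        , 282.78621233],
       [  0.        , 416.72084773, 209.9342098 ],
       [  0.        ,   0.        ,   1.        ]]), 'k1': -0.11179504924921825, 'origin': array([0.53434478, 0.01541567, 1.18644338]), 'attitude': array([-0.69848992,  0.71514216, -0.01655605,  0.0202341 ])} 0.0 2.0182302
wrist {'intrinsics': array([[342.93809476,   0.        , 280.7674586 ],
       [  0.        , 342.93809476, 217.04782339],
       [  0.        ,   0.        ,   1.        ]]), 'k1': -0.06822990682094707, 'origin': array([0.13807601, 0.63980133, 0.37413335]), 'attitude': array([0.80489632, 0.57254296, 0.08931063, 0.12790653])} 0.0 1.4820186
```

View pics/top0.png

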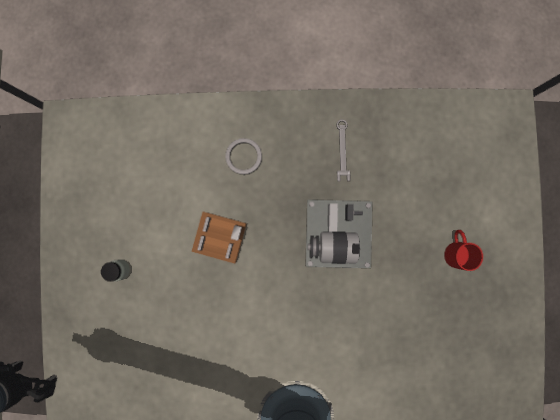

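View pics/scene0.png

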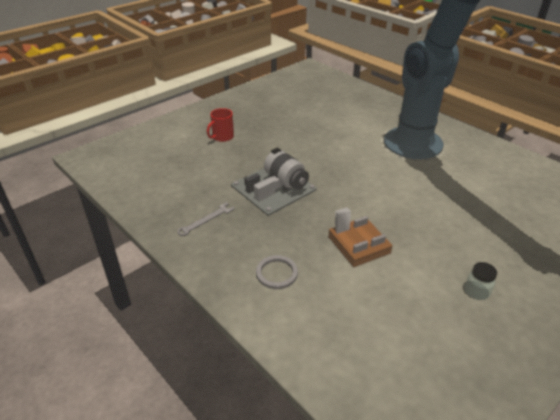

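View pics/wrist0.png

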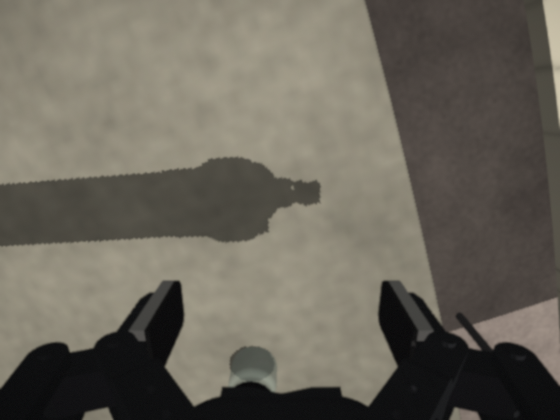

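Run:
```python
from h import *
p,im,d=load('top0')
c=im[190:280,180:390]; cv2.imwrite('pics/top0c.png',cv2.resize(c,None,fx=3.8,fy=3.8,interpolation=cv2.INTER_CUBIC)[...,::-1])
X=cloud(p,d)
print('table z',np.median(X[330:400,330:400,2]))
# block mask wood
hsv=cv2.cvtColor(im,cv2.COLOR_RGB2HSV)
m=((hsv[...,0]<18)&(hsv[...,1]>110)).astype(np.uint8); m[:,:180]=0;m[:,260:]=0
cs,_=cv2.findContours(m,0,2); cc=max(cs,key=cv2.contourArea)
print(cv2.minAreaRect(cc))
pts=np.array([onz(p,u,v,.03)[:2] for u,v in cc[:,0]]).astype(np.float32)
r=cv2.minAreaRect(pts);print('block',r,np.median(X[m>0][:,2]))
# plate corners by image: baseplate
for u,v in [(306,200),(372,201),(372,268),(306,267)]: print(onz(p,u,v,.01))
st=telemetry.get_state();print(R.from_quat(st['tcp_rot']).as_matrix())
pw=P('wrist'); print(att(pw)); T=R.from_quat(st['tcp_rot']).as_matrix(); print('cam in tool',T.T@(pw['origin']-st['position']), T.T@att(pw))
```

```text
table z -0.00015153653656729826
((218.58462524414062, 237.02308654785156), (45.168479919433594, 41.309425354003906), 15.255120277404785)
block ((0.5234206318855286, 0.20118355751037598), (0.1264081597328186, 0.11499673128128052), 73.54939270019531) 0.02978362741255225
[ 0.62227821 -0.04553424  0.01      ]
[ 0.61508846 -0.23320542  0.01      ]
[ 0.42556448 -0.22720059  0.01      ]
[ 0.43344231 -0.04070001  0.01      ]
[[-9.44471589e-01  3.28592587e-01 -5.74145320e-04]
 [ 3.28593073e-01  9.44469575e-01 -1.95317510e-03]
 [-9.95360735e-05 -2.03337857e-03 -9.99997928e-01]]
[[ 0.32844125  0.89879937  0.29032059]
 [ 0.94452145 -0.31177176 -0.10333245]
 [-0.00236138  0.30815267 -0.95133399]]
cam in tool [ 0.07983099  0.00015065 -0.1441208 ] [[ 1.60016966e-04 -9.51367180e-01 -3.08059187e-01]
 [ 9.99999933e-01  2.53273803e-04 -2.62739862e-04]
 [ 3.27985404e-04 -3.08059124e-01  9.51367157e-01]]
```

View pics/top0c.png

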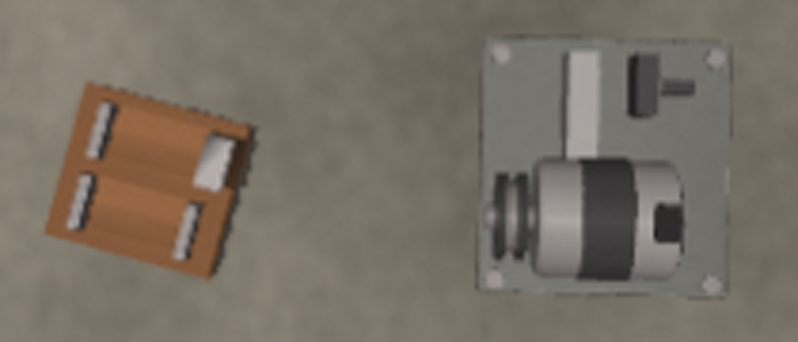

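{"api": "play_rows", "payload": {
  "grip": [8.5,8.5,8.5,8.5,8.5,8.5,8.5,8.5,8.5,8.5],
  "xyz": [
    [-4,-2.9,0],
    [-4,-2.9,0],
    [-4,-2.9,0],
    [-4,-2.9,0],
    [-4,-2.9,0],
    [-4,-2.9,0],
    [-4,-2.9,0],
    [-4,-2.9,0],
    [-4,-2.9,0],
    [-3.6,-2.5,0]
  ],
  "dr": [
    [0,0,0],
    [0,0,0],
    [0,0,0],
    [0,0,0],
    [0,0,0],
    [0,0,0],
    [0,0,0],
    [0,0,0],
    [0,0,0],
    [0,0,-2.7]
  ],
  "force": 60
}}

```text
time: 1.4
position: [0.4943, 0.2117, 0.2311]
tcp_rot: [0.143, 0.99, -0.0, -0.0]
contact_force: [0.4, 0.6, 0.8]
finger_gap: 0.0852
```

Run:
```python
from h import *
p,im,d=snap('wrist','w1')
print(telemetry.get_state()['position'],p['origin'],d[210,280])
```

```text
[0.49845974 0.20442648 0.23144961] [0.4178453  0.23452162 0.37525546] 0.3579479
```

View pics/w1.png

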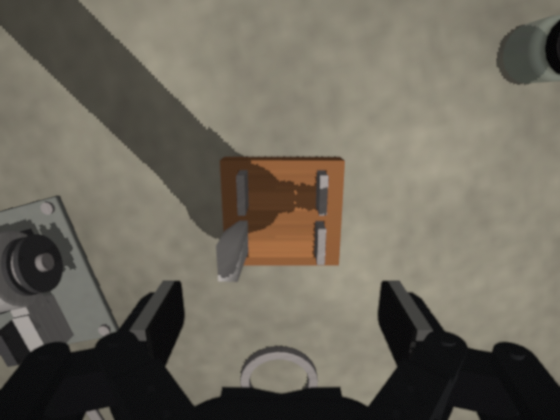

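Run:
```python
from h import *
p,im,d=snap('wrist','w2'); print(telemetry.get_state()['position'],p['origin'])
hsv=cv2.cvtColor(im,cv2.COLOR_RGB2HSV)
m=((hsv[...,0]<18)&(hsv[...,1]>110)).astype(np.uint8)
cs,_=cv2.findContours(m,0,2); cc=max(cs,key=cv2.contourArea)
X=cloud(p,d)
print('block z',np.median(X[m>0][:,2]))
top=(X[...,2]>.027)&(X[...,2]<.033)&(cv2.boundingRect(cc)[0]-5<np.arange(560)[None])
pts=np.array([onz(p,u,v,.03)[:2] for u,v in cc[:,0]]).astype(np.float32)
print('block',cv2.minAreaRect(pts),cv2.boundingRect(cc))
x,y,w,h=cv2.boundingRect(cc)
hi=np.zeros_like(m); hi[y-5:y+h+20,x-20:x+w+5]=(X[y-5:y+h+20,x-20:x+w+5,2]>.042)
n,l,s,c=cv2.connectedComponentsWithStats(hi)
for i in range(1,n):
    if s[i,4]<20: continue
    q=X[l==i]; zt=np.percentile(q[:,2],90); t=q[q[:,2]>zt-.006]
    print(s[i],'ztop',zt, 'minrect',cv2.minAreaRect(t[:,:2].astype(np.float32)))
cv2.imwrite('pics/w2c.png',cv2.resize(im[140:300,200:360],None,fx=3.7,fy=3.7,interpolation=cv2.INTER_CUBIC)[...,::-1])
```

```text
[0.49690659 0.20674287 0.23134635] [0.42167564 0.22845949 0.37521083]
block z 0.031521883733496514
block ((0.5213836431503296, 0.2048265039920807), (0.12521161139011383, 0.1180933266878128), 73.43396759033203) (226, 150, 125, 109)
[242 167  12  42 391] ztop 0.05435097136177269 minrect ((0.45913973450660706, 0.19149838387966156), (0.01874583400785923, 0.10357280820608139), 55.64623260498047)
[324 166  11  43 416] ztop 0.05434985117731808 minrect ((0.4739484488964081, 0.2459077388048172), (0.10799138993024826, 0.022031929343938828), 6.927593231201172)
[323 219  10  39 354] ztop 0.05409498636063633 minrect ((0.5594983100891113, 0.23493030667304993), (0.008276829496026039, 0.0389527752995491), 73.78765869140625)
[ 222  221   30   54 1340] ztop 0.09261254293743226 minrect ((0.4830508232116699, 0.17781074345111847), (0.025933807715773582, 0.15702317655086517), 59.84773635864258)
```

View pics/w2c.png

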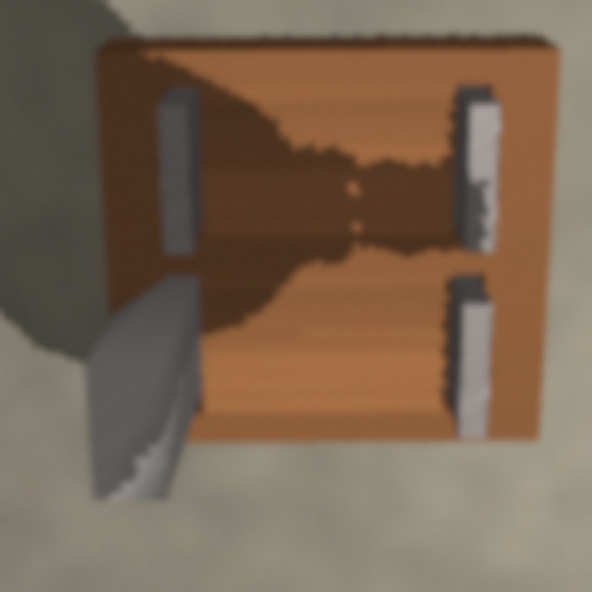

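Run:
```python
from h import *
p,im,d=snap('wrist','w3'); s=telemetry.get_state(); print(s['position'],p['origin'],s['tcp_rot'],s['time'])
hsv=cv2.cvtColor(im,cv2.COLOR_RGB2HSV)
m=((hsv[...,0]<18)&(hsv[...,1]>110)).astype(np.uint8)
cs,_=cv2.findContours(m,0,2); cc=max(cs,key=cv2.contourArea)
x,y,w,h=cv2.boundingRect(cc)
X=cloud(p,d)
print('block z',np.median(X[m>0][:,2]))
t=np.zeros(m.shape,np.uint8);t[y:y+h,x:x+w]=(abs(X[y:y+h,x:x+w,2]-.031)<.004)
pts=X[t>0][:,:2].astype(np.float32); print('block depthtop',cv2.minAreaRect(pts))
for zlo,zhi in((.048,.06),(.086,.098)):
    hi=np.zeros_like(m); sl=np.s_[y-5:y+h+25,x-25:x+w+5]; hi[sl]=(X[sl][...,2]>zlo)&(X[sl][...,2]<zhi)
    n,l,s,c=cv2.connectedComponentsWithStats(hi)
    for i in range(1,n):
        if s[i,4]<20: continue
        q=X[l==i]
        print(s[i],c[i],'z',np.median(q[:,2]), cv2.minAreaRect(q[:,:2].astype(np.float32)))
```

```text
[0.49513552 0.2100516  0.23112564] [0.4204195  0.23081937 0.37527426] [ 1.46844661e-01  9.89159379e-01 -5.72949472e-04  1.99968691e-04] 1.55
block z 0.03150919183525938
block depthtop ((0.5225951075553894, 0.20430415868759155), (0.12654466927051544, 0.11572913825511932), 73.52940368652344)
[240 171  11  41 353] [244.84985836 190.75354108] z 0.05347771434458104 ((0.48584577441215515, 0.1733660101890564), (0.008065953850746155, 0.04024527966976166), 73.8377685546875)
[323 170  10  41 363] [327.32231405 189.99449036] z 0.05345820037159266 ((0.5081680417060852, 0.2502252757549286), (0.00831541232764721, 0.039672862738370895), 73.37057495117188)
[321 223  10  37 306] [325.69934641 240.68627451] z 0.05335561224888685 ((0.5596262216567993, 0.2350020855665207), (0.008076130412518978, 0.03883299604058266), 73.9248275756836)
[228 225  22  35 133] [241.84962406 234.26315789] z 0.05418446795924581 ((0.5328538417816162, 0.15798842906951904), (0.03893231227993965, 0.016370516270399094), 11.667818069458008)
[220 239  24  39 802] [231.89650873 257.80548628] z 0.09186304160911463 ((0.5340868234634399, 0.14825642108917236), (0.0190441831946373, 0.0371074415743351), 73.26026153564453)
```

{"api": "play_rows", "payload": {
  "grip": [8.5,8.5,8.5,8.5,8.5,8.5,8.5,8.5,8.5,8.5],
  "xyz": [
    [-2,-4,0],
    [-2,-4,0],
    [-2,-4,1],
    [-2,-4,1],
    [-2,-4,1],
    [-2,-4,1],
    [-2,-4,1.5],
    [-2.2,-3.8,1.5],
    [0,0,0],
    [0,0,0]
  ],
  "dr": [
    [0,0,0],
    [0,0,0],
    [0,0,0],
    [0,0,0],
    [0,0,0],
    [0,0,0],
    [0,0,0],
    [0,0,-7.2],
    [0,0,-7.3],
    [0,0,0]
  ]
}}

```text
time: 2.8
position: [0.5587, -0.1359, 0.1606]
tcp_rot: [0.018, 1.0, 0.001, -0.001]
contact_force: [-0.3, 0.9, 0.4]
finger_gap: 0.0851
```

Run:
```python
from h import *
p,im,d=snap('wrist','b0');p,im,d=snap('wrist','b1'); s=telemetry.get_state(); print(s['position'],p['origin'],s['tcp_rot'],s['time'])
```

```text
[ 0.55901822 -0.13515435  0.16110001] [ 0.47930363 -0.13245348  0.30507183] [ 1.69499283e-02  9.99856170e-01  5.73926556e-04 -1.02069839e-04] 2.9
```

View pics/b1.png

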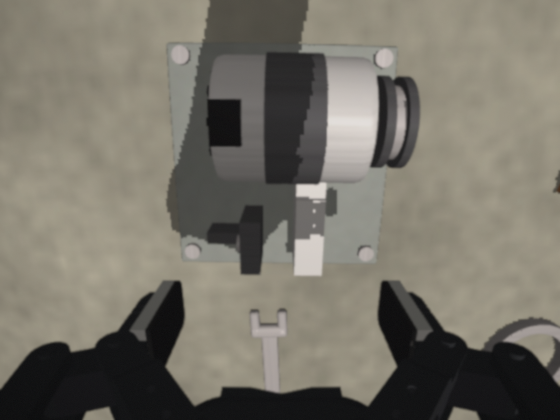

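Run:
```python
from h import *
for tag in('b0','b1'):
    p,im,d=load(tag); X=cloud(p,d)
    sl=np.zeros(d.shape,np.uint8); sl[185:285,225:335]=1
    hi=((X[...,2]>.053)&(X[...,2]<.066)&(sl>0)).astype(np.uint8)
    n,l,s,c=cv2.connectedComponentsWithStats(hi)
    for i in range(1,n):
        if s[i,4]<60: continue
        q=X[l==i]; print(s[i],'z',np.median(q[:,2]),cv2.minAreaRect(q[:,:2].astype(np.float32)))
        for v in range(212,272,8):
            uu=np.where(l[v]==i)[0]
            print(v,uu.min(),uu.max(),onz(p,uu.min()-.5,v,.058)[:2].round(4),onz(p,uu.max()+.5,v,.058)[:2].round(4))
    m=np.zeros(d.shape,np.uint8); m[190:260,268:290]=1
    print('floor',np.median(X[m>0][:,2]), X[100,290])
    g=(abs(X[...,2]-.0105)<.004).astype(np.uint8); g[:,:150]=0;g[:,400:]=0
    n,l,s,c=cv2.connectedComponentsWithStats(g); 
    q=X[g>0]; print('plate',cv2.minAreaRect(q[:,:2].astype(np.float32)))
```

```text
[ 294  185   33   91 2640] z 0.059282400189588066 ((0.5713793039321899, -0.11364616453647614), (0.02219369076192379, 0.07383070886135101), 87.14884185791016)
212 296 325 [ 0.5551 -0.1243] [ 0.5559 -0.1016]
220 296 325 [ 0.5615 -0.1244] [ 0.5623 -0.1016]
228 296 324 [ 0.5679 -0.1245] [ 0.5687 -0.1024]
236 295 324 [ 0.5744 -0.1255] [ 0.5752 -0.1023]
244 295 323 [ 0.5811 -0.1256] [ 0.5819 -0.1031]
252 295 323 [ 0.5878 -0.1258] [ 0.5886 -0.103 ]
260 295 322 [ 0.5947 -0.1259] [ 0.5955 -0.1038]
268 295 322 [ 0.6017 -0.1261] [ 0.6025 -0.1038]
[ 237  221   24   54 1144] z 0.05936525068518066 ((0.5838307738304138, -0.1618061661720276), (0.018765361979603767, 0.044535353779792786), 86.70153045654297)Traceback (most recent call last):
  File "<stdin>", line 12, in <module>
    return umr_minimum(a, axis, None, out, keepdims, initial, where)
ValueError: zero-size array to reduction operation minimum which has no identity
```

Run:
```python
from h import *
for tag in('b0','b1'):
    p,im,d=load(tag); X=cloud(p,d)
    a=X[...,2]
    ear=[];lug=[]
    for v in range(222,273):
        row=a[v]; hi=(row>.052)&(row<.07)
        e=np.where(hi[237:280])[0]+237; g=np.where(hi[280:335])[0]+280
        if len(e)>8: ear.append([*onz(p,e.max()+.5,v,.058)[:2],*onz(p,e.min()-.5,v,.058)[:2]])
        if len(g)>8: lug.append([*onz(p,g.min()-.5,v,.058)[:2],*onz(p,g.max()+.5,v,.058)[:2]])
    ear=np.array(ear);lug=np.array(lug)
    th=[]
    for A in(ear[:,:2],ear[:,2:],lug[:,:2],lug[:,2:]):
        k=np.polyfit(A[:,0]-.584,A[:,1],1); print(tag,np.degrees(k[0]),k[1],np.std(np.polyval(k,A[:,0]-.584)-A[:,1]))
    print('x ear',ear[:,0].min(),ear[:,0].max(),'lug max',lug[:,0].max())
    m=a[200:260,268:288]; print('floor',np.median(m), 'drumtop',np.nanmax(a[60:180,220:370]))
    q=X[(abs(a-.0115)<.004)&(np.arange(560)[None]>150)&(np.arange(560)[None]<400)]; print('plate',cv2.minAreaRect(q[:,:2].astype(np.float32)))
    # colour edges profile at v=250
    g=im[...,:].sum(2).astype(int)
    print(g[250,236:330])
```

```text
b0 -2.9934658128359506 -0.15217541247038074 0.00010806651073786684
b0 -2.7880955758798485 -0.1689957230929144 0.0010655579169996231
b0 -3.0506773792497794 -0.12561686242415684 0.0002519578782758157
b0 -2.7044706085183865 -0.10307465392785826 0.00022953187942667026
x ear 0.562108586850357 0.6042393445716748 lug max 0.6051743806741017
floor 0.011546525346641107 drumtop 0.30483909971232914
plate ((0.6047067642211914, -0.13791143894195557), (0.18605251610279083, 0.3495830297470093), 87.2525405883789)
[281 251 246 232 197 158 135 131 131 133 131 130 128 130 129 131 132 130
 132 132 130 129 130 130 122 112 143 248 357 416 432 433 433 433 431 431
 430 429 430 429 430 431 430 429 431 434 434 435 429 399 331 261 235 231
 228 229 231 242 302 426 544 602 616 618 618 618 619 620 617 619 619 619
 618 621 618 621 618 619 620 620 621 621 619 621 621 619 606 563 495 447
 434 431 432 429]
b1 -2.67758445486768 -0.1517507449815868 0.00031902805678887705
b1 -2.399630966855831 -0.1688171196158864 0.000810486663399943
b1 -2.5638775479918046 -0.1255794134198278 0.00021820144530573871
b1 -2.7879894192155867 -0.10305988984266196 0.00022602070225110366
x ear 0.5624769033695315 0.6046668447263621 lug max 0.6056178108995435
floor 0.011579565020193638 drumtop 0.30507183175926794
plate ((0.6049577593803406, -0.13837215304374695), (0.18581578135490417, 0.3507349491119385), 86.9739761352539)
[296 263 237 206 164 140 132 129 130 131 130 129 133 128 130 133 130 131
 133 130 133 128 131 127 115 127 229 349 415 431 430 430 434 431 432 430
 429 429 429 429 429 428 429 429 432 435 435 433 429 400 329 263 233 229
 229 230 235 289 408 534 598 616 617 618 618 618 620 618 620 620 618 620
 618 621 618 618 618 619 618 621 618 619 619 620 618 613 580 506 451 433
 430 427 429 429]
```

{"api": "play_rows", "payload": {
  "grip": [6,6,6,6,5,5,4,4,4,4],
  "xyz": [
    [0.1,4,0],
    [0.2,5,0],
    [0.2,5,0],
    [0.2,5,0],
    [0.2,5,0],
    [0.2,5,0],
    [0.2,5,1],
    [0,3,1],
    [0,0,0],
    [0,0,0]
  ],
  "dr": [
    [0,0,0],
    [0,0,0],
    [0,0,0],
    [0,0,0],
    [0,0,0],
    [0,0,0],
    [0,0,0],
    [0,0,7.2],
    [0,0,7.2],
    [0,0,0]
  ]
}}

```text
time: 4.15
position: [0.5576, 0.2351, 0.1412]
tcp_rot: [0.141, 0.99, 0.0, -0.0]
contact_force: [0.5, -0.5, -0.1]
finger_gap: 0.0396
```

```bash
cat > blk.py <<'E'
from h import *
import sys
def look(tag):
    p,im,d=snap('wrist',tag+'a');p,im,d=snap('wrist',tag); s=telemetry.get_state(); print(s['position'].round(4),s['tcp_rot'].round(4),round(s['time'],2),s['contact_force'].round(1),round(s['finger_gap'],4))
    q=s['tcp_rot']; print('tool y angle',np.degrees(np.arctan2(*(R.from_quat(q).as_matrix()[:2,1][::-1]))), 'tilt',R.from_quat(q).as_matrix()[2,:2].round(4))
    X=cloud(p,d); c=np.array([.5226,.2043]); a=np.radians(-16.45); Rm=np.array([[np.cos(a),-np.sin(a)],[np.sin(a),np.cos(a)]])
    L=(X[...,:2]-c)@Rm
    for n,x,y,z in(('plate1',-27,40,.052),('plate2',27,40,.052),('plate3',-27,-40,.052),('wedge',27,-46.7,.091)):
        m=(abs(L[...,0]*1e3-x)<26)&(abs(L[...,1]*1e3-y)<16)&(abs(X[...,2]-z-.001)<.005)
        if m.sum()<40: print(n,'none');continue
        q=X[m]; r=cv2.minAreaRect(q[:,:2].astype(np.float32)); v,u=np.where(m)
        print(n,'z',np.median(q[:,2]).round(4),np.round(r[0],4),np.round(r[1],4),round(r[2],1),'px',u.mean().round(1),v.mean().round(1))
    return p,im,d
if __name__=='__main__': look(sys.argv[1])
E
python3 blk.py k1
```

```text
[0.5583 0.2334 0.1416] [1.415e-01 9.899e-01 1.000e-04 1.000e-04] 4.25 [-0.7  1.1 -0.3] 0.0401
tool y angle 73.73147023883037 tilt [-0.0003  0.0003]
plate1 z 0.0536 [0.5087 0.2505] [0.0074 0.0403] 73.7 px 283.2 148.3
plate2 z 0.0534 [0.5604 0.2349] [0.008  0.0403] 73.6 px 282.3 223.9
plate3 z 0.0533 [0.4857 0.1739] [0.0089 0.0398] 72.9 px 166.2 148.2
wedge z 0.092 [0.5348 0.1488] [0.0198 0.0364] 74.1 px 138.8 243.6
```

View pics/k1.png

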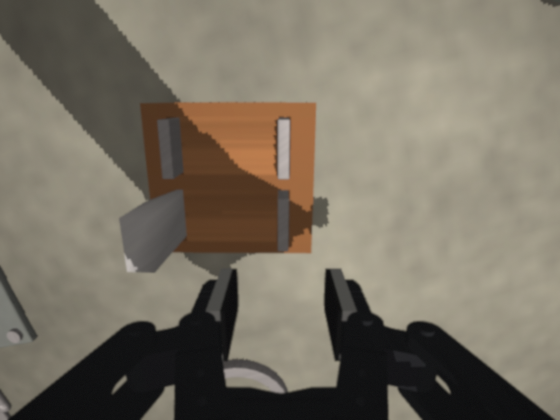

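Run:
```python
from h import *
def tri(obs):
    A=np.zeros((3,3));b=np.zeros(3)
    for t,u,v in obs:
        o,d=ray(load(t)[0],u,v);d/=np.linalg.norm(d);M=np.eye(3)-np.outer(d,d);A+=M;b+=M@o
    return np.linalg.solve(A,b)
print(tri([('w3',325.7,240.7),('k1',282.3,223.9)]),tri([('w3',327.3,190),('k1',283.2,148.3)]),tri([('w3',244.8,190.8),('k1',166.2,148.2)]),tri([('w3',231.9,257.8),('k1',138.8,243.6)]))
print(telemetry.get_state()['position'])
```

```text
[0.55970129 0.2350369  0.05020741] [0.50784691 0.25034094 0.05214875] [0.4854568  0.17348924 0.05027727] [0.53482614 0.1477614  0.08746331]
[0.55829957 0.23342061 0.14156103]
```

{"api": "play_rows", "payload": {
  "grip": [4,4,4,4,4],
  "xyz": [
    [-0.1,0.15,3],
    [0,0,3],
    [0,0,2.5],
    [0,0,1.7],
    [0,0,0]
  ],
  "dr": [
    [0,0,0],
    [0,0,0],
    [0,0,0],
    [0,0,0],
    [0,0,0]
  ]
}}

```text
time: 4.88
position: [0.5589, 0.2333, 0.0381]
tcp_rot: [0.143, 0.99, -0.001, -0.001]
contact_force: [-0.2, 0.5, 1.2]
finger_gap: 0.0399
```

```bash
python3 blk.py k2
```

```text
[0.5607 0.2342 0.0401] [1.426e-01 9.898e-01 4.000e-04 6.000e-04] 4.97 [ 0.1  0.5 -0.3] 0.0399
tool y angle 73.60650887342632 tilt [-0.001   0.0009]
plate1 z 0.0535 [0.5086 0.2503] [0.008  0.0403] 73.9 px 283.7 173.0
plate2 z 0.0533 [0.5602 0.235 ] [0.0081 0.0405] 73.3 px 282.9 294.7
plate3 z 0.0532 [0.4858 0.174 ] [0.0096 0.0398] 73.6 px 84.2 173.9
wedge z 0.0919 [0.5349 0.1491] [0.0202 0.0387] 70.6 px 27.5 347.8
```

View pics/k2.png

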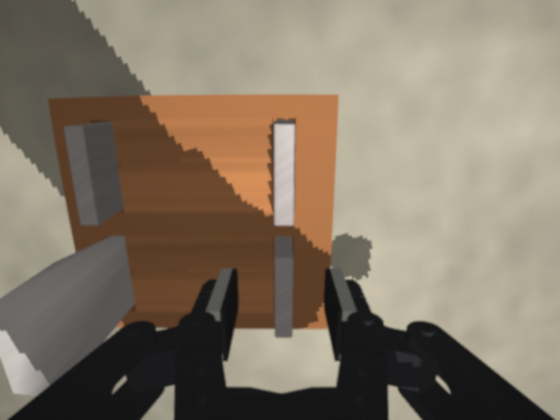

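{"api": "play_rows", "payload": {
  "grip": [0,0,0,0,0],
  "xyz": [
    [0,0,0],
    [0,0,0],
    [0,0,0],
    [0,0,0],
    [0,0,0]
  ],
  "dr": [
    [0,0,0],
    [0,0,0],
    [0,0,0],
    [0,0,0],
    [0,0,0]
  ],
  "force": 60
}}

```text
time: 5.6
position: [0.561, 0.2347, 0.0406]
tcp_rot: [0.142, 0.99, 0.001, 0.001]
contact_force: [0.1, 0.0, 6.2]
finger_gap: 0.0061
```

{"api": "play_rows", "payload": {
  "grip": [0,0,0,0,0,0],
  "xyz": [
    [0,0,-0.7],
    [0,0,-1.5],
    [0,0,-2.2],
    [0,0,-3],
    [0,0,-3],
    [0,0,-1.6]
  ],
  "dr": [
    [0,0,0],
    [0,0,0],
    [0,0,0],
    [0,0,0],
    [0,0,0],
    [0,0,0]
  ]
}}

```text
time: 6.35
position: [0.5604, 0.2341, 0.1615]
tcp_rot: [0.143, 0.99, 0.001, 0.001]
contact_force: [-0.1, 0.6, -0.2]
finger_gap: 0.0063
```

```bash
python3 blk.py k3
```

```text
[0.5611 0.2345 0.1616] [0.1426 0.9898 0.0012 0.0015] 6.45 [ 0.3  0.9 -0.8] 0.0056
tool y angle 73.60914470116522 tilt [-0.0026  0.0028]
plate1 z 0.0535 [0.5084 0.2502] [0.0075 0.0397] 73.7 px 280.0 140.5
plate2 none
plate3 z 0.0534 [0.4859 0.1738] [0.0087 0.0396] 73.4 px 172.1 140.8
wedge z 0.0919 [0.5345 0.1485] [0.0195 0.0362] 73.8 px 147.2 227.2
```

View pics/k3.png

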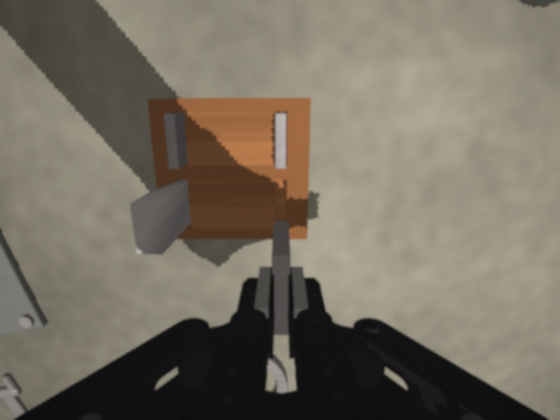

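{"api": "play_rows", "payload": {
  "grip": [0,0,0,0,0,0,0,0,0,0],
  "xyz": [
    [-1,-2.6,0],
    [-1.5,-4,0],
    [-1.5,-4.5,0],
    [-1.8,-5,0],
    [-1.8,-5,0],
    [-1.7,-5,0],
    [-1.7,-4.5,0],
    [-1.52,-3.98,0],
    [0,0,0],
    [0,0,0]
  ],
  "dr": [
    [0,0,0],
    [0,0,0],
    [0,0,0],
    [0,0,0],
    [0,0,0],
    [0,0,0],
    [0,0,0],
    [0,0,-6.8],
    [0,0,-6.8],
    [0,0,0]
  ]
}}

```text
time: 7.7
position: [0.5812, -0.1333, 0.1577]
tcp_rot: [0.026, 1.0, 0.0, -0.002]
contact_force: [-0.1, 0.6, -1.0]
finger_gap: 0.0061
```

```bash
cat > brk.py <<'E'
from h import *
import sys
def look(tag):
    p,im,d=snap('wrist',tag+'a');p,im,d=snap('wrist',tag); s=telemetry.get_state(); print(s['position'].round(4),s['tcp_rot'].round(4),round(s['time'],2),s['contact_force'].round(1),round(s['finger_gap'],4))
    q=s['tcp_rot']; print('tool y angle',np.degrees(np.arctan2(*(R.from_quat(q).as_matrix()[:2,1][::-1]))), 'tilt',R.from_quat(q).as_matrix()[2,:2].round(4))
    X=cloud(p,d); c=np.array([.5835,-.152]); a=np.radians(-2.8); Rm=np.array([[np.cos(a),-np.sin(a)],[np.sin(a),np.cos(a)]])
    L=np.concatenate([(X[...,:2]-c)@Rm,X[...,2:]],-1)*1e3
    np.save('pics/L.npy',L)
    for x in range(-30,30,6):
        for nm,z in(('top58',59),('z56',56.5)):
            if nm!='top58': continue
            m=(abs(L[...,0]-x)<3)&(abs(L[...,2]-z)<5)&(abs(L[...,1])<60)
            y=np.sort(L[...,1][m])
            if len(y)<5: continue
            br=np.where(np.diff(y)>2)[0]; segs=np.split(y,br+1)
            print(x,[(round(g[0],1),round(g[-1],1)) for g in segs if len(g)>3])
    return p,im,d,L
if __name__=='__main__': look(sys.argv[1])
E
python3 brk.py g1
```

```text
[ 0.5818 -0.1317  0.1581] [ 2.450e-02  9.997e-01  4.000e-04 -1.200e-03] 7.8 [ 0.  -0.4 -0.9] 0.0058
tool y angle 87.19434036342099 tilt [0.0024 0.0007]
-30 [(np.float64(26.7), np.float64(48.5))]
-24 [(np.float64(-15.6), np.float64(-3.9)), (np.float64(26.7), np.float64(48.7))]
-18 [(np.float64(-16.2), np.float64(-0.1)), (np.float64(26.8), np.float64(48.8))]
-12 [(np.float64(-16.3), np.float64(-0.3)), (np.float64(26.8), np.float64(48.3))]
-6 [(np.float64(-16.4), np.float64(-0.2)), (np.float64(26.9), np.float64(48.6))]
0 [(np.float64(-18.8), np.float64(-0.2)), (np.float64(26.9), np.float64(48.7))]
6 [(np.float64(-18.9), np.float64(-0.2)), (np.float64(26.9), np.float64(48.2))]
12 [(np.float64(-16.3), np.float64(-0.2)), (np.float64(27.0), np.float64(48.4))]
18 [(np.float64(-15.9), np.float64(-0.3)), (np.float64(27.0), np.float64(48.6))]
24 [(np.float64(-16.2), np.float64(-0.5)), (np.float64(27.1), np.float64(48.7))]
```

View pics/g1.png

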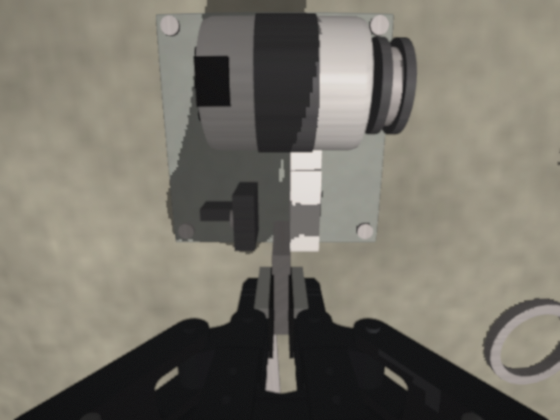

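{"api": "play_rows", "payload": {
  "grip": [0,0,0,0,0,0,0],
  "xyz": [
    [-0.15,0,2.5],
    [0,0,2.5],
    [0,0,1],
    [0,0,1],
    [0,0,1],
    [0,0,1],
    [0,0,0.5]
  ],
  "dr": [
    [0,0,0],
    [0,0,0],
    [0,0,0],
    [0,0,0],
    [0,0,0],
    [0,0,0],
    [0,0,0]
  ]
}}

```text
time: 8.68
position: [0.5838, -0.1329, 0.0637]
tcp_rot: [0.024, 1.0, 0.0, -0.0]
contact_force: [-0.0, -0.2, -1.3]
finger_gap: 0.0061
```

```bash
python3 brk.py g2
```

```text
[ 0.5835 -0.1329  0.0636] [ 2.430e-02  9.997e-01  0.000e+00 -6.000e-04] 8.78 [-0.3 -0.3 -1. ] 0.0061
tool y angle 87.21205878324295 tilt [0.0012 0.    ]
-30 [(np.float64(26.7), np.float64(48.9))]
-24 [(np.float64(-15.6), np.float64(-0.1)), (np.float64(15.7), np.float64(23.3)), (np.float64(26.8), np.float64(49.0))]
-18 [(np.float64(-15.8), np.float64(-0.0)), (np.float64(15.4), np.float64(19.1)), (np.float64(21.8), np.float64(23.4)), (np.float64(26.7), np.float64(48.8))]
-12 [(np.float64(-15.7), np.float64(-0.0)), (np.float64(26.7), np.float64(48.8))]
-6 [(np.float64(-15.8), np.float64(-0.1)), (np.float64(26.7), np.float64(49.2))]
0 [(np.float64(-18.6), np.float64(-0.2)), (np.float64(34.5), np.float64(48.7))]
6 [(np.float64(-18.7), np.float64(-0.2)), (np.float64(39.2), np.float64(48.9))]
12 [(np.float64(-15.9), np.float64(-1.7)), (np.float64(40.4), np.float64(48.9))]
18 [(np.float64(-15.8), np.float64(-2.8)), (np.float64(42.0), np.float64(48.9))]
24 [(np.float64(-16.1), np.float64(-6.2)), (np.float64(45.3), np.float64(49.0))]
```

View pics/g2.png

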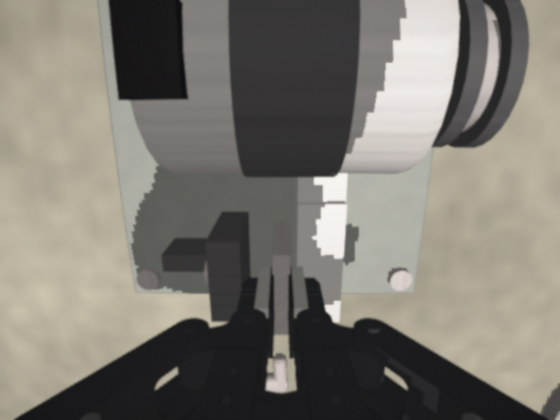

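{"api": "play_rows", "payload": {
  "grip": [0,0,0,0],
  "xyz": [
    [0,0.1,0.25],
    [0,0.1,0],
    [0,0.1,0],
    [0,0.05,0]
  ],
  "dr": [
    [0,0,0],
    [0,0,0],
    [0,0,0],
    [0,0,0]
  ]
}}

```text
time: 9.28
position: [0.5844, -0.1296, 0.062]
tcp_rot: [0.024, 1.0, -0.0, 0.0]
contact_force: [0.6, 0.4, -0.6]
finger_gap: 0.0062
```

{"api": "play_rows", "payload": {
  "grip": [0,3,3,3],
  "xyz": [
    [0,0.04,0],
    [0,0,0],
    [0,0,0],
    [0,0,0]
  ],
  "dr": [
    [0,0,0],
    [0,0,0],
    [0,0,0],
    [0,0,0]
  ]
}}

```text
time: 9.78
position: [0.5843, -0.1289, 0.0618]
tcp_rot: [0.024, 1.0, 0.0, 0.0]
contact_force: [-0.8, -0.7, 0.2]
finger_gap: 0.0301
```

{"api": "play_rows", "payload": {
  "grip": [3,3,3,3],
  "xyz": [
    [0,0,-2],
    [0,0,-3],
    [0,0,-3],
    [0,0,0]
  ],
  "dr": [
    [0,0,0],
    [0,0,0],
    [0,0,0],
    [0,0,0]
  ]
}}

```text
time: 10.28
position: [0.5873, -0.1299, 0.1462]
tcp_rot: [0.024, 1.0, -0.0, 0.004]
contact_force: [0.3, -0.2, 0.3]
finger_gap: 0.03
```

```bash
python3 brk.py g3
python3 - <<'E'
import numpy as np,cv2
im=cv2.imread('pics/g3.png'); cv2.imwrite('pics/g3c.png',cv2.resize(im[120:300,170:400],None,fx=3.3,fy=3.3,interpolation=cv2.INTER_CUBIC))
E
```

```text
[ 0.5845 -0.129   0.1426] [2.420e-02 9.997e-01 1.000e-04 7.000e-04] 10.38 [-0.1 -0.1  0.2] 0.0301
tool y angle 87.22207288214112 tilt [-0.0013  0.0003]
-30 [(np.float64(27.2), np.float64(48.4))]
-24 [(np.float64(-16.1), np.float64(-1.0)), (np.float64(27.2), np.float64(48.7))]
-18 [(np.float64(-16.3), np.float64(-0.2)), (np.float64(19.0), np.float64(48.7))]
-12 [(np.float64(-16.0), np.float64(-0.1)), (np.float64(18.9), np.float64(48.4))]
-6 [(np.float64(-16.4), np.float64(-0.1)), (np.float64(18.9), np.float64(48.4))]
0 [(np.float64(-18.8), np.float64(-0.1)), (np.float64(18.9), np.float64(48.7))]
6 [(np.float64(-18.9), np.float64(-0.1)), (np.float64(18.8), np.float64(48.7))]
12 [(np.float64(-16.3), np.float64(-0.1)), (np.float64(18.8), np.float64(48.3))]
18 [(np.float64(-16.2), np.float64(-0.1)), (np.float64(18.8), np.float64(48.6))]
24 [(np.float64(-16.2), np.float64(-0.1)), (np.float64(26.8), np.float64(48.7))]
```

View pics/g3c.png

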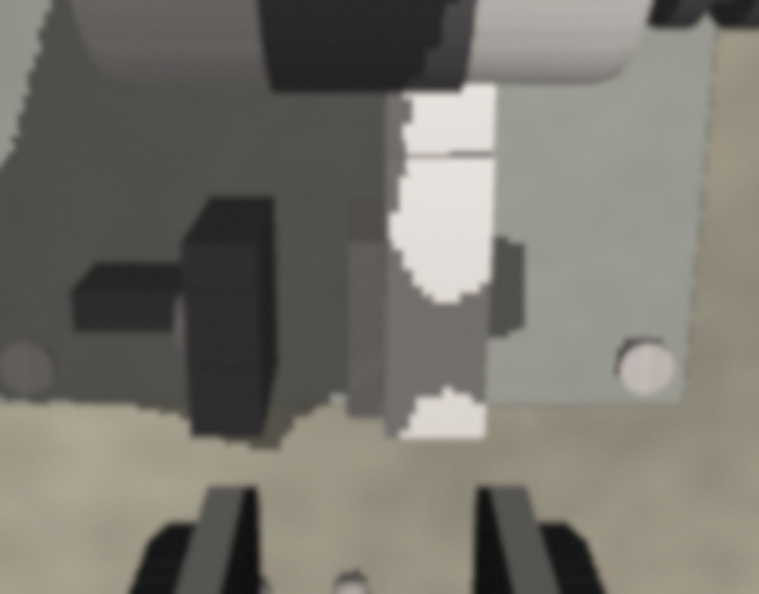

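{"api": "play_rows", "payload": {
  "grip": [4,4,4,4,4,4,4,4,4,4],
  "xyz": [
    [1,4,0],
    [1.3,5,0],
    [1.3,5,0],
    [1.3,5,0],
    [1.3,5,0],
    [1.3,5,0],
    [1.2,5,0],
    [0.73,3.51,0],
    [0,0,0],
    [0,0,0]
  ],
  "dr": [
    [0,0,0],
    [0,0,0],
    [0,0,0],
    [0,0,0],
    [0,0,0],
    [0,0,0],
    [0,0,0],
    [0,0,6.8],
    [0,0,6.8],
    [0,0,0]
  ]
}}

```text
time: 11.62
position: [0.507, 0.2502, 0.1404]
tcp_rot: [0.141, 0.99, -0.001, -0.001]
contact_force: [0.6, 0.5, -0.7]
finger_gap: 0.0399
```

```bash
python3 blk.py k4
```

```text
[0.5077 0.249  0.1409] [ 1.421e-01  9.898e-01 -8.000e-04 -6.000e-04] 11.72 [ 0.2 -1.1  0.1] 0.0399
tool y angle 73.65891284956425 tilt [ 0.001  -0.0019]
plate1 z 0.0535 [0.5083 0.2503] [0.0078 0.0399] 73.6 px 282.2 222.8
plate2 none
plate3 z 0.0532 [0.4856 0.174 ] [0.0086 0.04  ] 73.7 px 172.6 222.2
wedge z 0.0918 [0.5306 0.1499] [0.0194 0.0289] 73.7 px 147.9 308.1
```

{"api": "play_rows", "payload": {
  "grip": [4,4,4,4,4,4],
  "xyz": [
    [0,0.1,3],
    [0,0,3],
    [0,0,2.5],
    [0,0,1.5],
    [0,0,0],
    [0,0,0]
  ],
  "dr": [
    [0,0,0],
    [0,0,0],
    [0,0,0],
    [0,0,0],
    [0,0,0],
    [0,0,0]
  ]
}}

```text
time: 12.48
position: [0.5095, 0.2512, 0.0427]
tcp_rot: [0.143, 0.99, 0.001, 0.001]
contact_force: [-0.6, -0.6, 0.7]
finger_gap: 0.0403
```

{"api": "play_rows", "payload": {
  "grip": [0,0,0,0,0],
  "xyz": [
    [0,0,0],
    [0,0,0],
    [0,0,0],
    [0,0,0],
    [0,0,0]
  ],
  "dr": [
    [0,0,0],
    [0,0,0],
    [0,0,0],
    [0,0,0],
    [0,0,0]
  ]
}}

```text
time: 13.1
position: [0.5092, 0.2513, 0.0429]
tcp_rot: [0.143, 0.99, 0.0, 0.0]
contact_force: [0.1, -0.5, 5.5]
finger_gap: 0.0058
```

{"api": "play_rows", "payload": {
  "grip": [2,2,2,0,0,0,0],
  "xyz": [
    [0,0,0],
    [0,0,0.15],
    [0,0,0.1],
    [0,0,0],
    [0,0,0],
    [0,0,0],
    [0,0,0]
  ],
  "dr": [
    [0,0,0],
    [0,0,0],
    [0,0,0],
    [0,0,0],
    [0,0,0],
    [0,0,0],
    [0,0,0]
  ]
}}

```text
time: 13.98
position: [0.5083, 0.251, 0.0391]
tcp_rot: [0.142, 0.99, -0.0, -0.0]
contact_force: [-0.3, -0.4, -1.6]
finger_gap: 0.006
```

{"api": "play_rows", "payload": {
  "grip": [0,0,0,0,0,0],
  "xyz": [
    [0,0,-0.7],
    [0,0,-1.5],
    [0,0,-2.2],
    [0,0,-3],
    [0,0,-3],
    [0,0,-1.6]
  ],
  "dr": [
    [0,0,0],
    [0,0,0],
    [0,0,0],
    [0,0,0],
    [0,0,0],
    [0,0,0]
  ]
}}

```text
time: 14.72
position: [0.5098, 0.2516, 0.1623]
tcp_rot: [0.143, 0.99, 0.002, 0.002]
contact_force: [-0.3, 0.1, -0.8]
finger_gap: 0.0061
```

```bash
python3 blk.py k5
```

```text
[0.5102 0.2519 0.162 ] [0.1425 0.9898 0.0019 0.0019] 14.82 [-0.  -0.5 -1. ] 0.0062
tool y angle 73.61128127055721 tilt [-0.0033  0.0043]
plate1 none
plate2 none
plate3 z 0.0533 [0.4855 0.1741] [0.0089 0.0397] 73.6 px 175.2 209.4
wedge z 0.0919 [0.5347 0.1488] [0.0198 0.037 ] 74.2 px 153.6 295.8
```

View pics/k5.png

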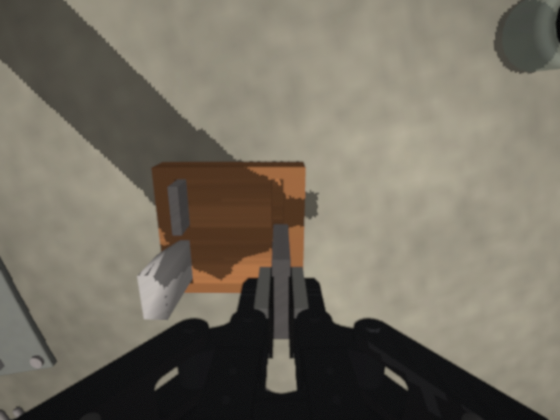

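{"api": "play_rows", "payload": {
  "grip": [0,0,0,0,0,0,0,0,0,0],
  "xyz": [
    [-1.3,-2.6,0],
    [-2.2,-4.2,0],
    [-2.5,-4.8,0],
    [-2.5,-5,0],
    [-2.5,-5,0],
    [-2.5,-5,0],
    [-2.5,-5,0],
    [-2.15,-3.85,0],
    [0,0,0],
    [0,0,0]
  ],
  "dr": [
    [0,0,0],
    [0,0,0],
    [0,0,0],
    [0,0,0],
    [0,0,0],
    [0,0,0],
    [0,0,0],
    [0,0,-6.8],
    [0,0,-6.8],
    [0,0,0]
  ]
}}

```text
time: 16.08
position: [0.5816, -0.1406, 0.1578]
tcp_rot: [0.026, 1.0, 0.0, -0.001]
contact_force: [-0.8, -0.3, -1.5]
finger_gap: 0.0064
```

```bash
python3 brk.py g4
```

```text
[ 0.582  -0.1389  0.1582] [ 2.450e-02  9.997e-01  4.000e-04 -1.000e-03] 16.18 [ 0.1 -0.2 -1. ] 0.0062
tool y angle 87.1907211839401 tilt [0.0021 0.0008]
-30 [(np.float64(26.6), np.float64(48.5))]
-24 [(np.float64(-15.9), np.float64(-1.8)), (np.float64(26.7), np.float64(48.8))]
-18 [(np.float64(-16.1), np.float64(-0.2)), (np.float64(18.9), np.float64(48.7))]
-12 [(np.float64(-15.9), np.float64(-0.2)), (np.float64(18.9), np.float64(48.5))]
-6 [(np.float64(-16.1), np.float64(-0.4)), (np.float64(18.9), np.float64(48.7))]
0 [(np.float64(-19.1), np.float64(-0.4)), (np.float64(19.0), np.float64(48.2))]
6 [(np.float64(-19.2), np.float64(-0.6)), (np.float64(18.3), np.float64(48.5))]
12 [(np.float64(-16.1), np.float64(-0.2)), (np.float64(19.0), np.float64(48.8))]
18 [(np.float64(-16.2), np.float64(-0.2)), (np.float64(19.0), np.float64(48.2))]
24 [(np.float64(-16.3), np.float64(-0.2)), (np.float64(26.7), np.float64(48.3))]
```

View pics/g4.png

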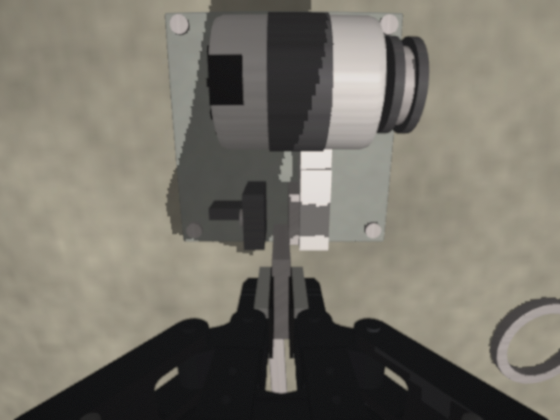

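{"api": "play_rows", "payload": {
  "grip": [0,0,0,0,0,0,0,0],
  "xyz": [
    [-0.15,0,2.5],
    [0,0,2.5],
    [0,0,1],
    [0,0,1],
    [0,0,1],
    [0,0,1],
    [0,0,0.6],
    [0,0,0]
  ],
  "dr": [
    [0,0,0],
    [0,0,0],
    [0,0,0],
    [0,0,0],
    [0,0,0],
    [0,0,0],
    [0,0,0],
    [0,0,0]
  ]
}}

```text
time: 17.18
position: [0.5837, -0.1402, 0.0627]
tcp_rot: [0.024, 1.0, 0.0, -0.001]
contact_force: [0.7, 0.4, -1.4]
finger_gap: 0.0062
```

```bash
python3 brk.py g5
```

```text
[ 0.5844 -0.1404  0.0635] [ 2.440e-02  9.997e-01 -1.000e-04  2.000e-04] 17.27 [-0.1  0.5 -0.6] 0.0062
tool y angle 87.2073156678767 tilt [-0.0005 -0.0001]
-30 [(np.float64(26.6), np.float64(49.0))]
-24 [(np.float64(-16.0), np.float64(-0.1)), (np.float64(26.7), np.float64(49.2))]
-18 [(np.float64(-16.1), np.float64(0.0)), (np.float64(7.9), np.float64(15.9)), (np.float64(18.6), np.float64(48.9))]
-12 [(np.float64(-16.4), np.float64(-0.0)), (np.float64(18.5), np.float64(48.9))]
-6 [(np.float64(-18.1), np.float64(-0.1)), (np.float64(18.4), np.float64(49.1))]
0 [(np.float64(-18.8), np.float64(-0.1)), (np.float64(23.3), np.float64(49.0))]
6 [(np.float64(-18.5), np.float64(-7.8)), (np.float64(31.6), np.float64(49.0))]
12 [(np.float64(-15.8), np.float64(-9.1)), (np.float64(32.7), np.float64(49.1))]
18 [(np.float64(-16.0), np.float64(-9.9)), (np.float64(34.0), np.float64(49.2))]
24 [(np.float64(-15.7), np.float64(-13.6)), (np.float64(37.9), np.float64(48.6))]
```

{"api": "play_rows", "payload": {
  "grip": [0,0,0,0,3,3,3,3],
  "xyz": [
    [0,0.1,0.1],
    [0,0.1,0],
    [0,0.05,0],
    [0,0,0],
    [0,0,0],
    [0,0,0],
    [0,0,0],
    [0,0,0]
  ],
  "dr": [
    [0,0,0],
    [0,0,0],
    [0,0,0],
    [0,0,0],
    [0,0,0],
    [0,0,0],
    [0,0,0],
    [0,0,0]
  ]
}}

```text
time: 18.27
position: [0.5843, -0.1378, 0.0623]
tcp_rot: [0.024, 1.0, 0.0, 0.0]
contact_force: [0.1, 0.5, 0.2]
finger_gap: 0.0299
```

{"api": "play_rows", "payload": {
  "grip": [3,3,3,3],
  "xyz": [
    [0,0,-2],
    [0,0,-3],
    [0,0,-3],
    [0,0,0]
  ],
  "dr": [
    [0,0,0],
    [0,0,0],
    [0,0,0],
    [0,0,0]
  ]
}}

```text
time: 18.77
position: [0.5873, -0.1387, 0.1467]
tcp_rot: [0.024, 1.0, -0.0, 0.004]
contact_force: [-0.3, -0.7, -0.6]
finger_gap: 0.0298
```

```bash
python3 brk.py g6
python3 - <<'E'
import numpy as np,cv2
im=cv2.imread('pics/g6.png'); cv2.imwrite('pics/g6c.png',cv2.resize(im[120:300,170:400],None,fx=3.3,fy=3.3,interpolation=cv2.INTER_CUBIC))
L=np.load('pics/L.npy')
for y in (0.5,3,6,9,11,12,14,16,18,20,22,24,26,28):
    m=(abs(L[...,0])<15)&(abs(L[...,1]-y)<.8)&(L[...,2]<80); print(y,np.round(np.percentile(L[...,2][m],[10,50,90]),1) if m.any() else None)
E
```

```text
[ 0.5845 -0.1377  0.1431] [2.430e-02 9.997e-01 1.000e-04 7.000e-04] 18.88 [-0.3  0.2 -0.2] 0.0298
tool y angle 87.21851619090134 tilt [-0.0013  0.0002]
-30 [(np.float64(26.7), np.float64(48.6))]
-24 [(np.float64(-16.1), np.float64(-4.1)), (np.float64(26.6), np.float64(48.7))]
-18 [(np.float64(-16.1), np.float64(-0.1)), (np.float64(10.2), np.float64(48.5))]
-12 [(np.float64(-16.3), np.float64(-0.1)), (np.float64(10.2), np.float64(48.7))]
-6 [(np.float64(-17.2), np.float64(-0.2)), (np.float64(10.2), np.float64(48.8))]
0 [(np.float64(-18.8), np.float64(-0.4)), (np.float64(10.1), np.float64(48.4))]
6 [(np.float64(-17.4), np.float64(-0.2)), (np.float64(10.1), np.float64(48.7))]
12 [(np.float64(-15.9), np.float64(-0.2)), (np.float64(10.1), np.float64(48.4))]
18 [(np.float64(-16.1), np.float64(-0.2)), (np.float64(10.0), np.float64(48.6))]
24 [(np.float64(-16.1), np.float64(-0.2)), (np.float64(26.8), np.float64(48.4))]
0.5 [11.2 22.9 53.3]
3 [10.4 11.5 12.3]
6 [10.5 11.5 12.4]
9 [10.5 11.6 12.4]
11 [56.8 57.6 58.5]
12 [56.8 57.6 58.4]
14 [56.7 57.6 58.3]
16 [56.8 57.6 58.4]
18 [39.8 57.2 58.2]
20 [56.8 57.7 58.4]
22 [56.7 57.6 58.5]
24 [56.5 57.4 58.3]
26 [54.5 57.2 58.3]
28 [58.8 59.6 60.5]
```

View pics/g6c.png

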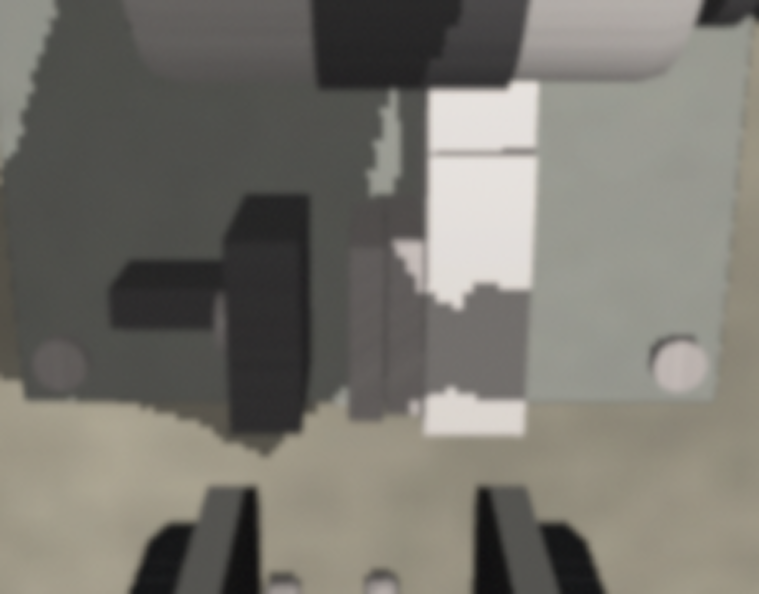

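{"api": "play_rows", "payload": {
  "grip": [5,5,5,5,5,5,5,5,5,5],
  "xyz": [
    [0.7,3.3,0],
    [1,4.5,0],
    [1,4.5,0],
    [1,4.5,0],
    [1,4.5,0],
    [1,4.1,0],
    [0.66,2.94,0],
    [0,0,0],
    [0,0,0],
    [0,0,0]
  ],
  "dr": [
    [0,0,0],
    [0,0,0],
    [0,0,0],
    [0,0,0],
    [0,0,0],
    [0,0,0],
    [0,0,6.8],
    [0,0,6.8],
    [0,0,0],
    [0,0,0]
  ]
}}

```text
time: 20.12
position: [0.534, 0.1474, 0.1416]
tcp_rot: [0.142, 0.99, -0.001, -0.001]
contact_force: [-0.2, 0.3, -1.0]
finger_gap: 0.0497
```

```bash
python3 blk.py k6
```

```text
[0.5344 0.1475 0.142 ] [ 1.427e-01  9.898e-01 -3.000e-04 -3.000e-04] 20.23 [-0.3  0.3  0. ] 0.0502
tool y angle 73.59320575600918 tilt [ 0.0004 -0.0006]
plate1 none
plate2 none
plate3 z 0.0535 [0.4856 0.1738] [0.0081 0.0399] 74.1 px 297.6 145.5
wedge z 0.0921 [0.5343 0.1483] [0.0184 0.0363] 73.3 px 282.0 241.3
```

View pics/k6.png

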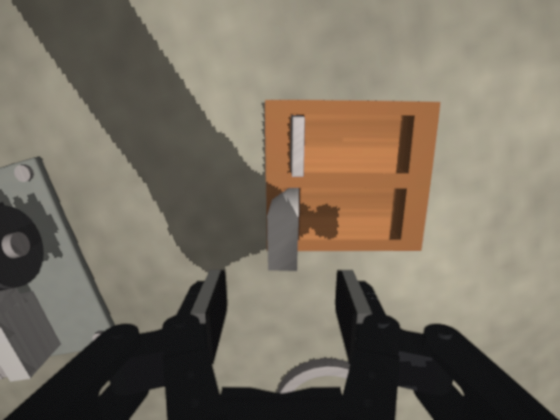

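{"api": "play_rows", "payload": {
  "grip": [5,5,5,5,5,5],
  "xyz": [
    [0,0.05,2],
    [0,0,2.2],
    [0,0,2.2],
    [0,0,1.8],
    [0,0,0],
    [0,0,0]
  ],
  "dr": [
    [0,0,0],
    [0,0,0],
    [0,0,0],
    [0,0,0],
    [0,0,0],
    [0,0,0]
  ]
}}

```text
time: 20.98
position: [0.5353, 0.1488, 0.0608]
tcp_rot: [0.143, 0.99, 0.0, 0.0]
contact_force: [-0.0, -0.4, -0.1]
finger_gap: 0.0501
```

{"api": "play_rows", "payload": {
  "grip": [1,1,1,1,1],
  "xyz": [
    [0,0,0],
    [0,0,0],
    [0,0,0],
    [0,0,0],
    [0,0,0]
  ],
  "dr": [
    [0,0,0],
    [0,0,0],
    [0,0,0],
    [0,0,0],
    [0,0,0]
  ],
  "force": 110
}}

```text
time: 21.6
position: [0.5361, 0.1501, 0.0616]
tcp_rot: [0.142, 0.99, 0.001, 0.001]
contact_force: [0.0, 1.9, 5.6]
finger_gap: 0.0163
```

{"api": "play_rows", "payload": {
  "grip": [1,1,1,1,1,1,1],
  "xyz": [
    [0,0,-0.7],
    [0,0,-1.5],
    [0,0,-2.5],
    [0,0,-3],
    [0,0,-2.8],
    [0,0,-1.5],
    [0,0,0]
  ],
  "dr": [
    [0,0,0],
    [0,0,0],
    [0,0,0],
    [0,0,0],
    [0,0,0],
    [0,0,0],
    [0,0,0]
  ]
}}

```text
time: 22.48
position: [0.5352, 0.1487, 0.1814]
tcp_rot: [0.143, 0.99, 0.001, 0.001]
contact_force: [-0.4, -0.4, -1.8]
finger_gap: 0.0168
```

```bash
python3 blk.py k7
```

```text
[0.5337 0.1485 0.1793] [ 1.425e-01  9.898e-01 -5.000e-04 -9.000e-04] 22.57 [-0.3  0.4 -1.1] 0.0168
tool y angle 73.61736808650141 tilt [ 0.0016 -0.0013]
plate1 none
plate2 none
plate3 z 0.0535 [0.4856 0.1738] [0.0078 0.04  ] 74.0 px 293.7 140.5
wedge none
```

View pics/k7.png

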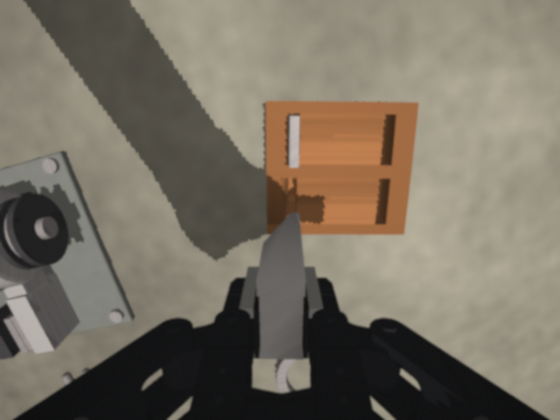

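{"api": "play_rows", "payload": {
  "grip": [1,1,1,1,1,1,1,1,1,1],
  "xyz": [
    [-1,-2.2,0],
    [-1.8,-3.6,0],
    [-2.1,-4.3,0],
    [-2.2,-4.6,0],
    [-2.2,-4.6,0],
    [-2.2,-4.6,0],
    [-1.73,-3.56,0],
    [0,0,0],
    [0,0,0],
    [0,0,0]
  ],
  "dr": [
    [0,0,0],
    [0,0,0],
    [0,0,0],
    [0,0,0],
    [0,0,0],
    [0,0,0],
    [0,0,-6.8],
    [0,0,-6.8],
    [0,0,0],
    [0,0,0]
  ]
}}

```text
time: 23.82
position: [0.5836, -0.1506, 0.1791]
tcp_rot: [0.024, 1.0, 0.0, -0.001]
contact_force: [-0.2, -0.3, -2.2]
finger_gap: 0.0168
```

{"api": "play_rows", "payload": {
  "grip": [1,1,1],
  "xyz": [
    [0,0,2],
    [0,0,2.4],
    [0,0,1]
  ],
  "dr": [
    [0,0,0],
    [0,0,0],
    [0,0,0]
  ]
}}

```text
time: 24.2
position: [0.5822, -0.1505, 0.1233]
tcp_rot: [0.024, 1.0, 0.0, -0.002]
contact_force: [-0.4, -0.2, -0.6]
finger_gap: 0.0167
```

```bash
python3 brk.py g7;python3 - <<'E'
import numpy as np,cv2
L=np.load('pics/L.npy')
# held wedge: visible -x face
for z in range(66,150,6):
    m=(abs(L[...,2]-z)<2)&(abs(L[...,1])<30)&(L[...,0]>-26)&(L[...,0]<-10)
    if m.sum()>5: print(z,m.sum(),np.percentile(L[...,1][m],[2,98]).round(1),np.median(L[...,0][m]).round(1))
E
```

```text
[ 0.5825 -0.151   0.124 ] [ 2.400e-02  9.997e-01  2.000e-04 -2.200e-03] 24.3 [-0.6  0.5 -0.9] 0.0167
tool y angle 87.24801556459785 tilt [0.0043 0.0003]
-30 [(np.float64(26.7), np.float64(48.9))]
-24 [(np.float64(-15.4), np.float64(-0.7)), (np.float64(26.6), np.float64(48.6))]
-18 [(np.float64(-16.2), np.float64(-0.7)), (np.float64(10.1), np.float64(48.8))]
-12 [(np.float64(-16.2), np.float64(-0.7)), (np.float64(13.3), np.float64(49.0))]
-6 [(np.float64(-16.2), np.float64(-0.7)), (np.float64(14.1), np.float64(49.0))]
0 [(np.float64(-18.8), np.float64(-5.3)), (np.float64(14.9), np.float64(48.8))]
6 [(np.float64(-18.2), np.float64(-10.5)), (np.float64(15.6), np.float64(48.6))]
12 [(np.float64(-16.1), np.float64(-11.4)), (np.float64(16.4), np.float64(48.8))]
18 [(np.float64(-16.2), np.float64(-12.7)), (np.float64(17.2), np.float64(48.8))]
24 [(np.float64(26.7), np.float64(48.8))]
72 18 [ 6.7 12. ] -20.1
78 28 [ 5.  11.9] -20.2
84 38 [ 2.9 11.9] -20.1
90 45 [ 1.1 11.5] -20.1
96 64 [-0.4 11.7] -20.0
102 77 [-2.4 11.2] -20.0
108 86 [-4.2 11.2] -19.9
114 123 [-5.7 10.9] -19.9
120 139 [-6.5 10.7] -19.9
126 163 [-9.6 13.9] -19.8
132 247 [-13.2  16.1] -19.5
138 280 [-12.9  16. ] -19.8
144 348 [-13.4  15.9] -19.8
```

View pics/g7.png

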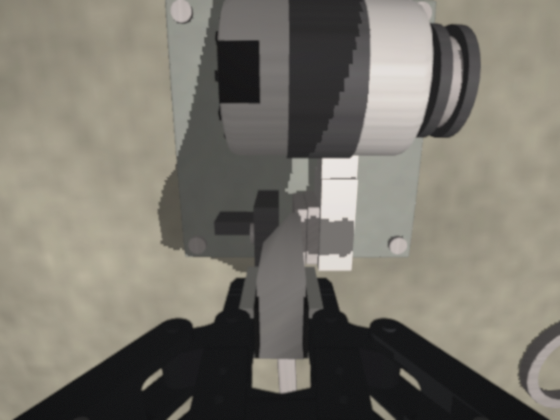

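Run:
```python
from h import *
c=np.array([.5835,-.152]); a=np.radians(-2.8); Rm=np.array([[np.cos(a),-np.sin(a)],[np.sin(a),np.cos(a)]])
for t in('b1','g6','g3'):
    p,im,d=load(t); X=cloud(p,d); L=np.concatenate([(X[...,:2]-c)@Rm,X[...,2:]],-1)*1e3
    m=(abs(L[...,1])<4)&(abs(L[...,0])<18)&(L[...,2]>16)&(L[...,2]<54)
    k=np.polyfit(L[...,2][m],L[...,1][m],1); print(t,'ear face',m.sum(),np.degrees(np.arctan(k[0])),k[0]*58+k[1])
    # ear -x end face: left/right edges versus z
    for z in(20,35,50):
        q=(abs(L[...,2]-z)<3)&(L[...,0]>-30)&(L[...,0]<-18)&(abs(L[...,1]+8)<14)
        q2=(abs(L[...,2]-z)<3)&(L[...,0]>-30)&(L[...,0]<-18)&(L[...,1]>8)&(L[...,1]<25)
        if q.sum()>5: print(z,q.sum(),np.percentile(L[...,1][q],[2,98]).round(1), q2.sum(), np.percentile(L[...,1][q2],[2,98]).round(1) if q2.sum()>5 else '')
p,im,d=load('k3');X=cloud(p,d)
```

```text
b1 ear face 116 0.015332131749970352 -0.23088224030062798
20 44 [-15.8  -0.2] 0 
35 48 [-15.7  -0.2] 0 
50 56 [-15.8  -0.1] 0 
g6 ear face 133 0.03735450786524973 -0.2084663118847654
20 32 [-15.2  -0.8] 31 [10.5 24.8]
35 33 [-16.1  -1.1] 36 [10.7 24.5]
50 47 [-15.8  -0.5] 43 [10.7 24.4]
g3 ear face 197 0.017759724008510818 -0.22844405723725203
20 40 [-15.7  -0.5] 9 [19.3 24.8]
35 44 [-15.6  -0.2] 15 [18.9 24.7]
50 47 [-15.6  -0.2] 17 [18.9 24.6]
```

```bash
cat > wt.py <<'E'
from h import *
import sys
c=np.array([.5835,-.152]); a=np.radians(-2.8); Rm=np.array([[np.cos(a),-np.sin(a)],[np.sin(a),np.cos(a)]])
p,im,d=snap('wrist',sys.argv[1]); s=telemetry.get_state(); print(s['position'].round(4),s['contact_force'].round(1),R.from_quat(s['tcp_rot']).as_matrix()[2,:2].round(4))
l=(s['position'][:2]-c)@Rm*1e3; print('tcp local',l.round(2))
X=cloud(p,d); L=np.concatenate([(X[...,:2]-c)@Rm,X[...,2:]],-1)*1e3
z0=s['position'][2]*1e3-55.6
A=[]
for v in range(150,330):
    q=(L[v,:,0]>-27)&(L[v,:,0]<-12)&(abs(L[v,:,1])<16)&(L[v,:,2]>max(z0+3,60))&(L[v,:,2]<z0+50)
    if q.sum()>3:
        y=L[v,:,1][q]; A.append([np.median(L[v,:,2][q]),y.min(),y.max()])
A=np.array(A); 
for i in(1,2):
    k=np.polyfit(A[:,0],A[:,i],1); print('edge',i,'slope',k[0].round(4),'deg',np.degrees(np.arctan(k[0])).round(2),'y at bottom',np.polyval(k,z0).round(2),'at tcp',np.polyval(k,z0+55).round(2))
print(A[::4].round(1))
E
python3 wt.py wt1
```

```text
[ 0.5835 -0.1514  0.1253] [ 0.8  0.2 -1.6] [0.0019 0.    ]
tcp local [-0.02  0.56]
edge 1 slope -0.299 deg -16.65 y at bottom 7.38 at tcp -9.07
edge 2 slope -0.0181 deg -1.04 y at bottom 11.76 at tcp 10.77
[[ 74.5   6.2  11.5]
 [ 81.9   3.7  11.7]
 [ 88.9   1.4  11.4]
 [ 95.6  -0.2  11. ]
 [101.5  -2.2  11.3]
 [107.4  -4.1  10.9]
 [112.6  -5.4  11.2]
 [118.   -7.1  10.8]]
```

{"api": "play_rows", "payload": {
  "grip": [1,1,1],
  "xyz": [
    [0,-0.13,0],
    [0,0,0],
    [0,0,0]
  ],
  "dr": [
    [1.1,0,0],
    [0,0,0],
    [0,0,0]
  ]
}}

```text
time: 24.72
position: [0.5846, -0.1531, 0.127]
tcp_rot: [0.024, 1.0, -0.01, 0.0]
contact_force: [0.5, 0.1, -0.8]
finger_gap: 0.0167
```

```bash
python3 wt.py wt2
```

```text
[ 0.5844 -0.1532  0.1268] [ 0.1  0.6 -0.6] [-0.0009 -0.0192]
tcp local [ 0.98 -1.12]
edge 1 slope -0.24 deg -13.49 y at bottom 3.84 at tcp -9.36
edge 2 slope -0.0019 deg -0.11 y at bottom 8.71 at tcp 8.6
[[ 75.2   3.8   8.6]
 [ 82.7   1.4   9. ]
 [ 89.7  -0.8   8.7]
 [ 96.4  -2.3   8.5]
 [102.7  -4.2   8.8]
 [108.7  -6.1   8.6]
 [114.2  -7.8   8.9]
 [119.6  -8.8   8.8]]
```

{"api": "play_rows", "payload": {
  "grip": [1,1,1,1,1],
  "xyz": [
    [0,0.05,0.8],
    [0,0,0.8],
    [0,0,0.5],
    [0,0,0.3],
    [0,0,0]
  ],
  "dr": [
    [0,0,0],
    [0,0,0],
    [0,0,0],
    [0,0,0],
    [0,0,0]
  ]
}}

```text
time: 25.4
position: [0.5838, -0.1532, 0.1019]
tcp_rot: [0.024, 1.0, -0.01, -0.001]
contact_force: [0.5, -0.0, -1.3]
finger_gap: 0.0169
```

```bash
python3 wt.py wt3
```

```text
[ 0.5841 -0.1532  0.1022] [-0.3 -0.3 -1.2] [ 0.0001 -0.0193]
tcp local [ 0.65 -1.2 ]
edge 1 slope 0.244 deg 13.71 y at bottom -17.89 at tcp -4.47
edge 2 slope 0.1231 deg 7.02 y at bottom 3.62 at tcp 10.39
[[ 60.2 -13.5  -1.5]
 [ 61.2 -15.8   8.7]
 [ 68.3 -11.8   8.5]
 [ 74.7 -15.9   8.9]
 [ 80.7  -5.3   8.6]
 [ 86.6  -7.    8.4]
 [ 91.9  -8.2   8.7]
 [ 96.3  -6.    6.2]]
```

View pics/wt3.png

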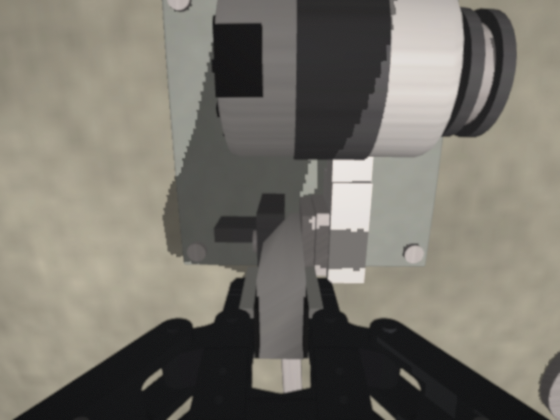

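{"api": "play_rows", "payload": {
  "grip": [1,1,1,1],
  "xyz": [
    [0,0.06,0.2],
    [0,0.05,0.2],
    [0,0.03,0.2],
    [0,0,0]
  ],
  "dr": [
    [0,0,0],
    [0,0,0],
    [0,0,0],
    [0,0,0]
  ]
}}

```text
time: 25.95
position: [0.5839, -0.1518, 0.096]
tcp_rot: [0.024, 1.0, -0.01, -0.0]
contact_force: [-0.3, -0.3, 0.0]
finger_gap: 0.0166
```

{"api": "play_rows", "payload": {
  "grip": [1,1,1,1],
  "xyz": [
    [0,0.02,0.1],
    [0,0,0.1],
    [0,0,0.1],
    [0,0,0]
  ],
  "dr": [
    [0,0,0],
    [0,0,0],
    [0,0,0],
    [0,0,0]
  ]
}}

```text
time: 26.45
position: [0.5843, -0.1516, 0.0933]
tcp_rot: [0.024, 1.0, -0.01, -0.0]
contact_force: [-0.2, 0.2, -0.7]
finger_gap: 0.0168
```

{"api": "play_rows", "payload": {
  "grip": [1,1,1,1],
  "xyz": [
    [0,0,0.1],
    [0,0,0.1],
    [0,0,0.1],
    [0,0,0]
  ],
  "dr": [
    [0,0,0],
    [0,0,0],
    [0,0,0],
    [0,0,0]
  ]
}}

```text
time: 26.95
position: [0.5849, -0.1515, 0.092]
tcp_rot: [0.024, 1.0, -0.009, 0.0]
contact_force: [-2.7, 1.4, 8.3]
finger_gap: 0.0168
```

{"api": "play_rows", "payload": {
  "grip": [1,1,1,1],
  "xyz": [
    [0,0,0.12],
    [0,0,0.12],
    [0,0,0.12],
    [0,0,0]
  ],
  "dr": [
    [0,0,0],
    [0,0,0],
    [0,0,0],
    [0,0,0]
  ],
  "force": 120
}}

```text
time: 27.45
position: [0.5854, -0.1515, 0.0913]
tcp_rot: [0.024, 1.0, -0.008, 0.0]
contact_force: [-6.5, 2.8, 22.6]
finger_gap: 0.0163
```

{"api": "play_rows", "payload": {
  "grip": [1,1,1,1,1],
  "xyz": [
    [0.05,0,0.12],
    [0.05,0,0.12],
    [0,0,0.12],
    [0,0,0],
    [0,0,0]
  ],
  "dr": [
    [0,0,0],
    [0,0,0],
    [0,0,0],
    [0,0,0],
    [0,0,0]
  ]
}}

```text
time: 28.08
position: [0.5857, -0.1515, 0.0908]
tcp_rot: [0.024, 1.0, -0.008, 0.001]
contact_force: [-10.4, 6.0, 35.4]
finger_gap: 0.0162
```

```bash
python3 wt.py wt4
python3 - <<'E'
from h import *
p,im,d=snap('scene','s4')
s=telemetry.get_state(); print(s['time'],s['position'],s['contact_force'],s['finger_gap'])
u=proj(p,[[.584,-.14,.06]])[0].astype(int); print(u)
c=im[max(u[1]-70,0):u[1]+50,max(u[0]-80,0):u[0]+80]; cv2.imwrite('pics/s4c.png',cv2.resize(c,None,fx=4.5,fy=4.5,interpolation=cv2.INTER_CUBIC)[...,::-1])
E
```

```text
[ 0.5857 -0.1515  0.0908] [-11.4   6.4  36.8] [-0.0033 -0.0152]
tcp local [2.18 0.58]
edge 1 slope 0.386 deg 21.11 y at bottom -23.79 at tcp -2.56
edge 2 slope 0.4152 deg 22.55 y at bottom -7.23 at tcp 15.6
[[ 60.6 -15.5  -2.7]
 [ 60.2 -14.6  -1.6]
 [ 60.2 -15.6   8.6]
 [ 66.3 -15.8  10.5]
 [ 71.9  -3.9  10.4]
 [ 77.5  -5.6  10.1]
 [ 82.6  -7.2  10.4]]
28.175 [ 0.58568399 -0.15152699  0.09081923] [-10.3123422    5.33245841  35.80597511] 0.016356161006556947
[257 178]
```

View pics/s4c.png

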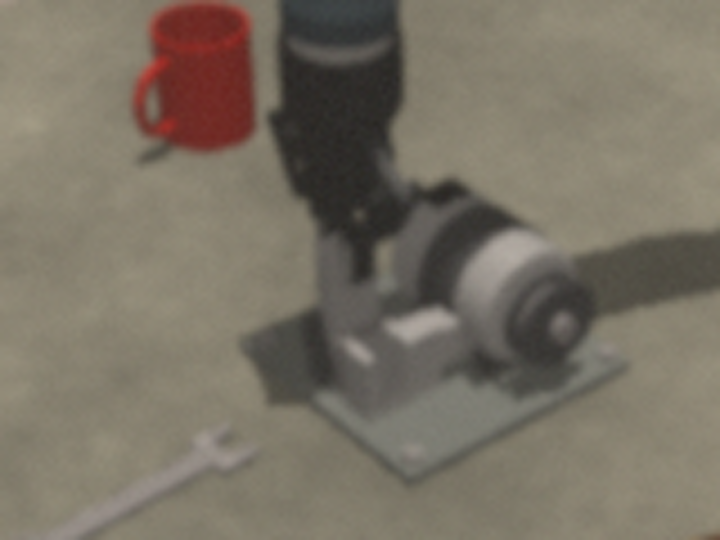

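View pics/wt4.png

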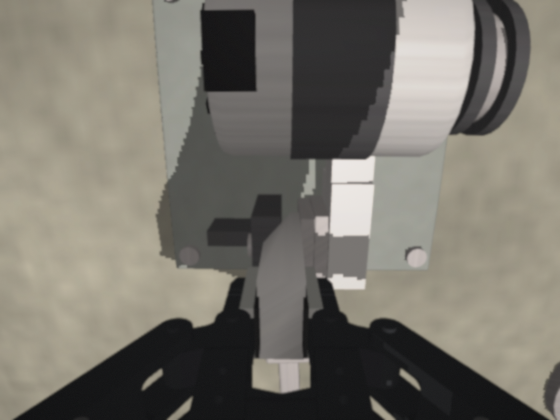

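{"api": "play_rows", "payload": {
  "grip": [1,1,1,1,1,1],
  "xyz": [
    [0.1,0,0.1],
    [0,0,0],
    [0,0,0],
    [0,0,0],
    [0,0,0],
    [0,0,0]
  ],
  "dr": [
    [0,0,0],
    [0,0,0],
    [0,0,0],
    [0,0,0],
    [0,0,0],
    [0,0,0]
  ]
}}

```text
time: 28.92
position: [0.5857, -0.1515, 0.0908]
tcp_rot: [0.024, 1.0, -0.008, 0.002]
contact_force: [-10.5, 5.5, 39.6]
finger_gap: 0.0163
```

```bash
python3 brk.py g9 | head -3
python3 - <<'E'
import numpy as np
L=np.load('pics/L.npy')
for y in (11,12,14,16,17,20,22,24,26,30):
    m=(L[...,0]>-20)&(L[...,0]<-10)&(abs(L[...,1]-y)<.8)&(L[...,2]<70); print(y,m.sum(),np.round(np.percentile(L[...,2][m],[10,50,90]),1) if m.any() else None)
E
python3 wt.py wt5 | head -3; python3 blk.py k9 | grep plate3
python3 - <<'E'
from h import *
p,im,d=snap('top','t9')
E
```

```text
[ 0.5857 -0.1515  0.0908] [ 0.024   0.9997 -0.0076  0.0024] 29.02 [-11.6   5.6  39.6] 0.0166
tool y angle 87.25080808681108 tilt [-0.0052 -0.015 ]
-30 [(np.float64(26.6), np.float64(49.2))]
11 111 [15.8 44.7 58.1]
12 107 [18.6 52.2 58. ]
14 105 [18.5 51.7 58. ]
16 108 [17.8 52.5 58. ]
17 108 [18.7 52.3 57.9]
20 48 [56.8 57.6 58.1]
22 52 [56.7 57.6 58.4]
24 54 [56.7 57.6 58.5]
26 58 [56.2 57.5 58.7]
30 52 [59.  59.6 60.4]
[ 0.5857 -0.1515  0.0908] [-10.9   6.   40.3] [-0.0051 -0.0151]
tcp local [2.15 0.56]
edge 1 slope 0.3696 deg 20.29 y at bottom -22.95 at tcp -2.62
plate3 none
```

View pics/t9.png

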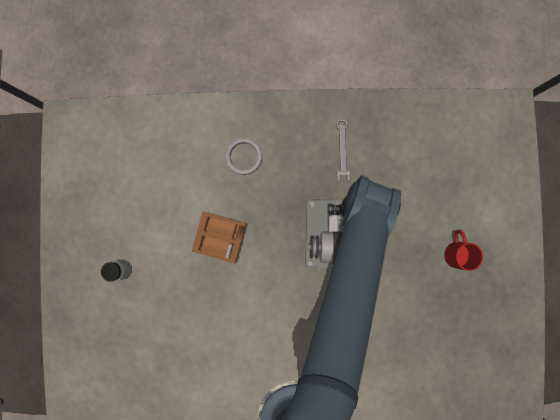

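```bash
python3 -c "
from station import arm;print(arm.job_done())"
```

```text
the job is handed in; nothing more can be done
None
```

The job is handed in at about 29 s: two plates are seated against the lug and the wedge is jammed between plates and ear, still gripped and pressed down.

- **Gap and plates:** I measured the gap at about 27 mm, so two plates were needed. I dropped in plate2, then plate1. Both tops read about 2 mm below the lug top, which is fully seated. About 10–11 mm was left for the wedge.
- **Wedge:** It hung about 1° off upright in the grip. I corrected that, lowered it thin end down, and pressed until it jammed. The tool stayed at z = 0.0908 m while the upward force rose from about 36 to 40 N, gripping at 120 N.
- **Left alone:** In the top view plate3 is still in the block, and the ring, jar, mug and spanner are where they started.

**Checks that disagreed or failed:**
- Camera heights read about 1.5 mm high throughout.
- The arm bent slightly under the push, leaving about 11 N sideways at the wrist and the tool about 2 mm off centre in x.
- The wedge's slope-side edge could not be measured once it was in the gap. At the first 35 N press its flat face read upright against the plates.
- In the last check, the second plate's height readings were mixed with its end face, so its seating rests mainly on the clear reading taken just after it was dropped.

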